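Point out the open bottle and its cap

TASK

One of the three small bottles on the blue bench pad was left without its cap. For your colleague, point down at the open bottle with your fingertips about 3 cm straight above the middle of its mouth and stay there for two full seconds; then point in the same way at the loose cap that fits it (the same cap as on the two closed bottles, not the larger one) for at least two seconds, and finish there, still pointing at the cap. Touch and move nothing, and do not point at or pass low over the closed bottles, the larger cap or the tube rack.

Things in the scene. Friction and masses are not known exactly. Their poses are not given: they have to be found in the camera images.
- bottle_open: An upright milky plastic bottle, body 46 mm in diameter, shoulder narrowing from 60 mm height to a neck 33 mm in diameter; this one has no cap and ends in an open mouth 90 mm above its underside (opening 27 mm wide). Origin: centre of its underside; z up. Stands loose on the 2 mm thick blue pad and tips easily.
- open_mouth (a point): Centre of the open bottle's mouth, level with its rim, 90 mm above the bottle's underside; z up.
- bottle_a: An upright milky plastic bottle, body 46 mm in diameter, shoulder narrowing from 60 mm height to a neck 33 mm in diameter; closed with a white cap 38 mm in diameter whose top is 92.5 mm above its underside. Origin: centre of its underside; z up. Bystander.
- bottle_a_top (a point): Centre of the top of closed bottle a's cap, 92.5 mm above its underside.
- bottle_b: An upright milky plastic bottle, body 46 mm in diameter, shoulder narrowing from 60 mm height to a neck 33 mm in diameter; closed like bottle a, the same in every way. Origin: centre of its underside; z up. Bystander.
- bottle_b_top (a point): Centre of the top of closed bottle b's cap, 92.5 mm above its underside.
- cap_small: The loose cap that fits the open bottle: a white ribbed screw cap lying flat on the pad, closed top up, 38 mm in diameter and 18 mm high, the same as the caps on the closed bottles. Origin: centre of its underside; z up.
- cap_small_top (a point): Centre of the top face of the fitting cap, 18 mm above its underside; z up.
- cap_large: A loose white ribbed screw cap of a wide jar, too large for the bottles, lying flat, closed top up: 62 mm in diameter, 20 mm high. Origin: centre of its underside. Bystander.
- cap_large_top (a point): Centre of the top face of the large cap, 20 mm above its underside.
- rack: Dark blue tube rack, a block 70 mm (its x) by 90 mm (its y) and 35 mm high, with a few small tubes standing up to 49 mm above its underside. Origin: centre of its underside; z up. Bystander.
- rack_top (a point): Point above the rack's centre, level with the tube tops, 49 mm above its underside.

How it is judged (in metres and radians):
On the way, in this order (a step that is already met when the one before it is completed fails the run):
1. fingertips dwell just above the mouth of the open bottle (horizontal distance between the grasp point and open_mouth below 0.022 m and z of the grasp point in the frame of open_mouth between 0.02 and 0.08 m), for 1.8 s.
2. fingertips dwell just above the cap that fits it (horizontal distance between the grasp point and cap_small_top below 0.022 m and z of the grasp point in the frame of cap_small_top between 0.02 and 0.08 m), for 1.8 s.
At the end, for the whole second after the job is handed in: The grasp point is within 22 mm (level) of the middle of the fitting cap and 20 to 80 mm above its top, which puts the fingertips from just off it to about 60 mm above it; all six things stand upright and at rest within 5 mm of where they began (all of step 2 and distance of each of bottle_open, bottle_a, bottle_b, cap_small, cap_large, rack from where it was at the start of the episode below 0.005 m and angle between each of bottle_open, bottle_a, bottle_b, cap_small, cap_large, rack's own z axis and vertical below 0.1 rad and linear speed of each of bottle_open, bottle_a, bottle_b, cap_small, cap_large, rack below 0.02 m/s); the robot touches nothing.
It fails at once if the robot touched something (contact force between any of the fingers, the arm and anything else above 0.3 N).
It fails at once if a bottle, a cap or the rack was moved, lifted or tipped (distance of any of bottle_open, bottle_a, bottle_b, cap_small, cap_large, rack from where it was at the start of the episode above 0.01 m or angle between any of bottle_open, bottle_a, bottle_b, cap_small, cap_large, rack's own z axis and vertical above 0.2 rad).
It fails at once if pointed at or passed low over a closed bottle, the larger cap or the rack ((horizontal distance between the grasp point and bottle_a_top below 0.022 m and z of the grasp point in the frame of bottle_a_top below 0.07 m) or (horizontal distance between the grasp point and bottle_b_top below 0.022 m and z of the grasp point in the frame of bottle_b_top below 0.07 m) or (horizontal distance between the grasp point and cap_large_top below 0.03 m and z of the grasp point in the frame of cap_large_top below 0.07 m) or (horizontal distance between the grasp point and rack_top below 0.04 m and z of the grasp point in the frame of rack_top below 0.07 m)).
It also fails if it takes over 45 s, if anything falls off the work surface, if the arm or the gripper's body presses on something with over 40 N, if the wrist force passes 120 N, or if a joint passes its speed limit or range.

ROBOT

A 6-joint arm with a two-finger parallel gripper is mounted at the origin on the work surface. World frame = base frame: x ahead of the robot, y to its left, z up, the work surface at z = 0. Lengths are in mm, angles in degrees, forces in N, time in s.
With the tool pointing down it reaches from about 300 to 850 mm from the base axis. Payload 4.2 kg.
Tool frame: the origin (TCP) lies midway between the tips of the shut fingers; the grasp point (between the pads) lies 19 mm behind it; z points along the fingers, x is the direction in which the jaws open and shut, and the axes are right-handed (so a half turn about z gives the same grasp; the last joint's range is limited). The gripper opens to 91 mm and grips with 3 to 60 N. Pads are 32 mm wide; open, the fingers measure 118 mm over their backs; the gripper's body (76 mm by 178 mm) begins 60 mm behind the grasp point.
Start: joints at [-64.515, 18.312, 89.639, -0, 72.044, -1.146], TCP at [257.746, -514.014, 213.976] pointing down, gripper open.
Joint ranges: [-177.97, 177.97], [-48.28, 115.42], [12.27, 149.76], [-77.06, 257.06], [2.81, 150.46], [-146.56, 146.56]. Speed limits (degrees/s): [147.25, 147.25, 180, 180, 180, 180].

INTERFACE

Orientations are given as [roll, pitch, yaw] about the fixed x, y, z axes, in that order (R = Rz(yaw) Ry(pitch) Rx(roll)).
In Python, from workcell import monitor, vision, job, models gives the robot as it stands.
- The arm moves only by the shell command python3 -m creep 'ROWS' [FORCE]. ROWS is text: rows parted by semicolons, each of 7 numbers parted by spaces: the shift along the world's x, y, z in cm, then the turn, a rotation vector about the world's x, y, z in rad, then the gripper's target within -1 to 1 (shut at 1, half-way at 0, fully open at -1). In form: tx ty tz ax ay az hand; .... A call has 1 to 12 rows; each row shifts and turns the pose as measured when the row begins; what a row does not reach is not made up. A row lasts 1/12 s, in which the tool goes at most 41.7 mm and 7.16 degrees, less where a joint would pass 70% of its speed; a pose out of reach is approached as far as the arm can. A call is refused whole if a number of a shift passes 4.17 or a number of a turn 0.125, either way. A call with a gripper value outside its range is refused whole. The fingers move at their own pace and stop on an object; FORCE is the grip in N (left out, the last holds). Time passes only in rows, so rows that do not move let the fingers close. It gives the time, the measured TCP pose, the force and the opening at its end, in the units of the state.
- monitor.state(): the state, without advancing time (a new reading comes with each control period).
- vision.grab_frame(name): name is "scene" or "top" or "wrist"; returns a dict with "img" (480x640x3 uint8, red, green, blue), "mtx" (3x3 intrinsics, pixels), "dist_coeffs" ([k1, k2, p1, p2, k3] as OpenCV has them; the pictures are not rectified), "view" (4x4, takes a point from world to camera coordinates). Camera axes: x right, y down, z forward; pixel columns grow to the right and rows downward; lengths in mm; the calibration is good to about 2 mm. A picture is of the moment at which its call begins. There is no depth.
- job.job_done(): hands the job in, once; it reports no verdict.
Trained networks look in the newest picture that a camera, given by its name, has taken for a name from the list of things; names that differ only in an ending like _2 or _b are one class to them, and where a whole thing is asked for, a point or a joint stands for the part that bears it (a point fixed in the world has none). Each returns a list of dicts, best first, with "confidence" (0 to 1); they miss things now and then, are a little off and sometimes report something else, mostly with a low value. They report only what shows in the picture. A call takes as long as a camera call.
- models.search_frame(camera, query): "rect" ([left, top, right, bottom] in pixels, round what is visible of it).
- models.mark_of(camera, query): "at" ([column, row] in pixels: a listed point, or the origin of a listed thing).
The state is a dict: "time_s": time; "qpos": joint angles; "qvel": joint speeds; "effort": joint torques, N m; "ee_pos": TCP position; "ee_rot": TCP orientation; "force": force on the tool from outside, world axes, zero at the start; "torque": the same for the moment, N m; "gripper_width": finger opening in mm.
Only numpy, scipy, OpenCV 4.12 (cv2) and the standard library are available. Lean on these libraries where they do the work, as an engineer would, in place of code of your own. Each camera call takes 0.05 s, during which the arm holds its last target.

## Working session

There is one attempt and no reset: what is moved stays moved. The work goes in short steps, Python scripts to look and compute and a shell command to move; the robot and the scene stay as the last step left them, time stands still between calls to the robot, and variables do not carry over. Pictures are saved under pics/ and viewed, and the job is handed in when it is done.

```bash
mkdir -p pics; python3 - <<'E'
from workcell import monitor, vision, job, models
import cv2
s=monitor.state();print(s['time_s'],s['ee_pos'],s['ee_rot'],s['gripper_width'])
for c in ['top','scene']:
    f=vision.grab_frame(c);cv2.imwrite(f'pics/{c}0.png',f['img'][:,:,::-1])
    print(c,f['mtx'],f['dist_coeffs'],f['view'])
    for q in ['open_mouth','bottle_a_top','cap_small_top','cap_large_top','rack_top','bottle_open','cap_small','cap_large']:
        print(q,[( [round(float(v)) for v in d['at']],round(d['confidence'],2)) for d in models.mark_of(c,q)])
E
```

```text
0.0 [ 257.52298268 -513.5433336   213.10696895] [-1.79996257e+02  1.01955952e-01 -6.33696737e+01] 91.21236821985059
top [[473.05308062   0.         318.41272237]
 [  0.         473.05308062 233.67729149]
 [  0.           0.           1.        ]] [-0.07805003  0.          0.          0.          0.        ] [[ 1.67759974e-02 -9.99820128e-01  8.84745482e-03 -1.03658610e+01]
 [-9.96617705e-01 -1.74329059e-02 -8.03071843e-02  5.48250850e+02]
 [ 8.04469761e-02 -7.47029700e-03 -9.96730896e-01  8.36289066e+02]
 [ 0.00000000e+00  0.00000000e+00  0.00000000e+00  1.00000000e+00]]
open_mouth [([429, 283], 0.88)]
bottle_a_top [([306, 297], 0.92)]
cap_small_top [([319, 180], 0.66)]
cap_large_top [([436, 203], 0.63)]
rack_top [([210, 175], 0.78), ([181, 281], 0.52)]
bottle_open [([418, 279], 0.62), ([196, 278], 0.59)]
cap_small [([320, 184], 0.63)]
cap_large [([434, 203], 0.96), ([319, 184], 0.74), ([213, 186], 0.57)]
scene [[553.48495147   0.         306.37724457]
 [  0.         553.48495147 230.70591541]
 [  0.           0.           1.        ]] [-0.05719216  0.          0.          0.          0.        ] [[ 7.54938478e-01  6.55522339e-01 -1.89303146e-02 -4.25667513e+02]
 [ 4.83486501e-01 -5.75850330e-01 -6.59270204e-01 -2.16266252e+02]
 [-4.43067374e-01  4.88555893e-01 -7.51667774e-01  1.26321541e+03]
 [ 0.00000000e+00  0.00000000e+00  0.00000000e+00  1.00000000e+00]]
open_mouth [([186, 265], 0.77), ([400, 218], 0.61)]
bottle_a_top [([261, 188], 0.77)]
cap_small_top [([340, 279], 0.62)]
cap_large_top [([241, 349], 0.75)]
rack_top [([407, 204], 0.72)]
bottle_open [([192, 299], 0.88)]
cap_small [([341, 286], 0.86)]
cap_large [([240, 353], 0.69), ([341, 171], 0.32)]
```

View pics/top0.png

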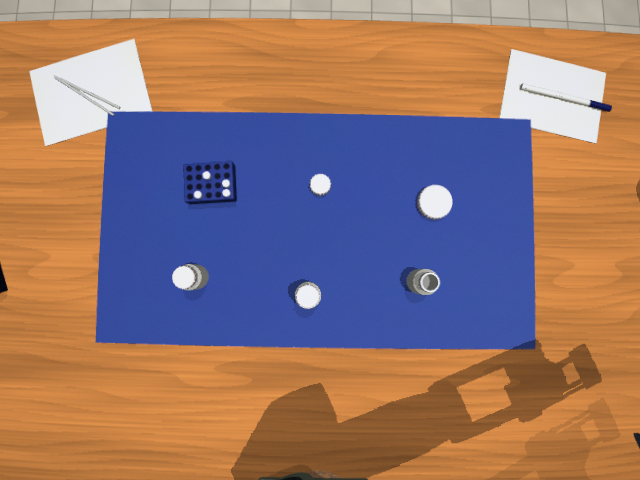

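View pics/scene0.png

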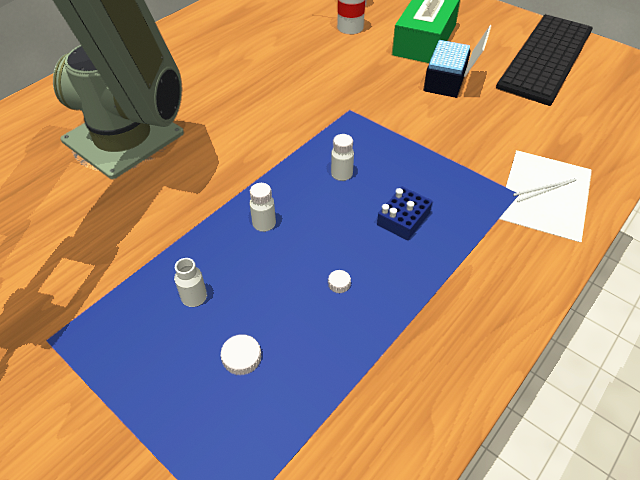

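Top view: the open mouth is at about (429,282), the small cap at (320,184), the large cap at (435,202), the closed caps at (184,277) and (308,296), and the rack at (210,182). The scene view shows the same layout, with the mouth at (186,265) and the small cap at (340,279). Next I'll turn these into positions.

```bash
cat > h.py <<'E'
import numpy as np, cv2
def ray(f,p):
    n=cv2.undistortPoints(np.array([[p]],float),f['mtx'],np.array(f['dist_coeffs']))[0,0]
    V=np.array(f['view']);R=V[:3,:3];return -R.T@V[:3,3],R.T@np.array([n[0],n[1],1])
def onz(f,p,z):
    c,d=ray(f,p);return c+d*(z-c[2])/d[2]
E
python3 - <<'E'
from h import *
from workcell import vision,monitor
t=vision.grab_frame('top');s=vision.grab_frame('scene')
for n,p,q,z in [('open',(429.5,282.5),(186,265),92),('a',(308,295.5),(261,188),94.5),('b',(184,277),(343,141),94.5),('small',(320,183.5),(340,279),20),('large',(435,201.5),(241,352),22),('rack',(210,180),(407,205),37)]:
    print(n,onz(t,p,z).round(1),onz(s,q,z).round(1))
print(monitor.state()['ee_pos'])
E
```

```text
open [ 464.4 -186.7   92. ] [ 467.7 -184.9   92. ]
a [440.2  15.   94.5] [439.3  20.1  94.5]
b [466.6 221.   94.5] [471.4 219.5  94.5]
small [641.   -2.4  20. ] [644.4  -3.1  20. ]
large [ 611.4 -214.3   22. ] [ 615.4 -215.8   22. ]
rack [640.9 196.4  37. ] [640.6 204.9  37. ]
[ 257.74127167 -514.02587439  213.97581031]
```

Both cameras agree within about 5 mm. The mouth is near (465.5,-186,92) and the cap near (642.5,-3,20). I'll shut the gripper and move across while still high.

```bash
python3 -m creep '0.5 0.8 0 0 0 0 1; 1.2 2 0 0 0 0 1; 1.7 2.7 0 0 0 0 1; 1.7 2.7 0 0 0 0 1; 1.7 2.7 0 0 0 0 1; 1.7 2.7 0 0 0 0 1; 1.7 2.7 0 0 0 0 1; 1.7 2.7 0 0 0 0 1; 1.7 2.7 0 0 0 0 1; 1.7 2.7 0 0 0 0 1; 1.2 2 0 0 0 0 1; 0.5 0.8 0 0 0 0 1'
```

```text
time_s: 2.0
ee_pos: [432.6, -225.0, 214.0]
ee_rot: [-179.8, -0.0, -63.8]
force: [0.1, -0.2, 0.2]
gripper_width: 14.3
```

```bash
python3 -m creep '1.2 1.4 0 0 0 0 1; 1.2 1.4 0 0 0 0 1; 0.6 0.8 0 0 0 0 1; 0.3 0.3 0 0 0 0 1; 0 0 -0.5 0 0 0 1; 0 0 -1 0 0 0 1; 0 0 -1 0 0 0 1; 0 0 -0.5 0 0 0 1; 0 0 0 0 0 0 1'
python3 - <<'E'
from h import *
from workcell import vision,monitor,models
print(monitor.state()['ee_pos'])
for c in ['wrist','scene','top']:
    f=vision.grab_frame(c);cv2.imwrite(f'pics/{c}1.png',f['img'][:,:,::-1])
    if c=='wrist':
        for q,z in [('open_mouth',92),('cap_small_top',20),('cap_large_top',22)]:
            for d in models.mark_of(c,q): print(q,d['at'],d['confidence'],onz(f,d['at'],z))
E
```

```text
time_s: 2.75
ee_pos: [464.4, -184.0, 181.1]
ee_rot: [180.0, -0.1, -63.6]
force: [-0.6, 0.2, 0.5]
gripper_width: 0.7
[ 464.38694042 -183.96201444  181.07776198]
open_mouth [322.2, 245.0] 0.93 [ 464.37181298 -187.20306283   92.        ]
cap_large_top [436.9, 68.9] 0.96 [ 611.61196043 -213.02907064   22.        ]
```

View pics/wrist1.png

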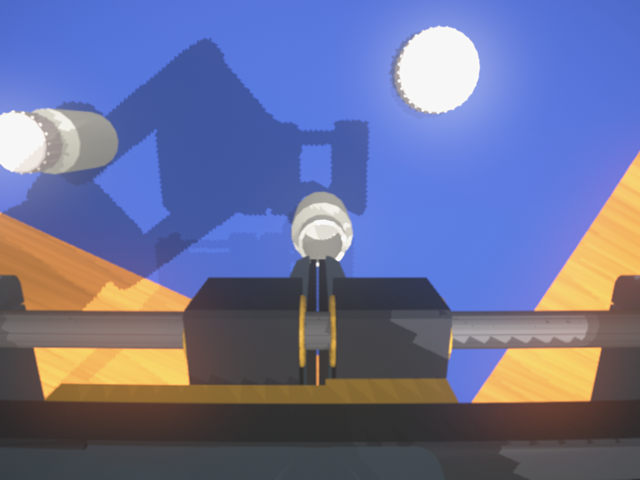

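View pics/scene1.png

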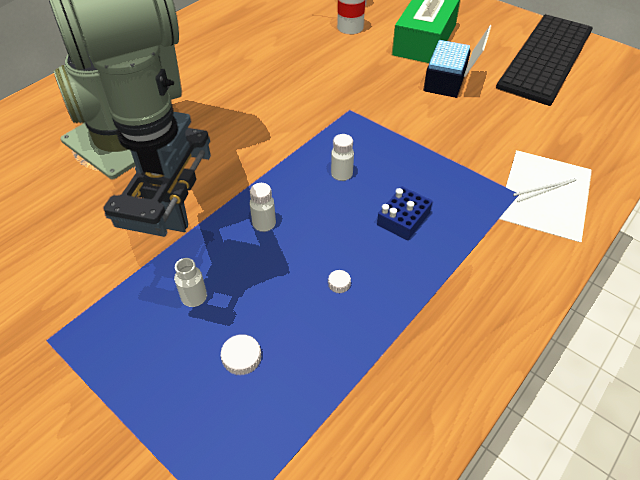

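The wrist view shows the mouth at about (322,242) directly under the shut fingertips, giving (464.4,-187.2), in line with the earlier estimate. In the scene view the bottles are still standing. I'll go down 59 mm and dwell.

```bash
python3 -m creep '0 -0.2 -0.5 0 0 0 1; 0 0 -1 0 0 0 1; 0 0 -1 0 0 0 1; 0 0 -1 0 0 0 1; 0 0 -0.8 0 0 0 1; 0 0 -0.6 0 0 0 1; 0 0 -0.5 0 0 0 1; 0 0 -0.3 0 0 0 1; 0 0 -0.1 0 0 0 1; 0 0 0 0 0 0 1'
python3 - <<'E'
from h import *
from workcell import vision
f=vision.grab_frame('scene');cv2.imwrite('pics/scene2.png',f['img'][:,:,::-1])
E
```

```text
time_s: 3.88
ee_pos: [466.3, -186.3, 120.2]
ee_rot: [-179.8, -0.3, -63.6]
force: [-0.0, 0.1, 0.4]
gripper_width: 0.3
```

View pics/scene2.png

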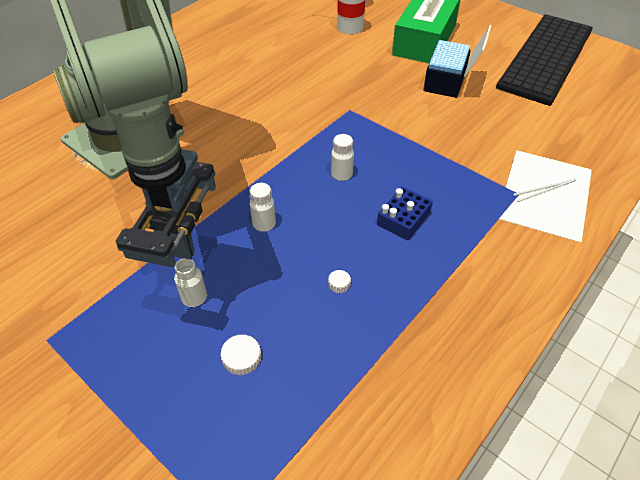

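The scene view shows the tips just above the mouth, at about (187,255), with the bottle upright. I'll hold there for about 2.5 s.

```bash
python3 -m creep '0 0 0 0 0 0 1; 0 0 0 0 0 0 1; 0 0 0 0 0 0 1; 0 0 0 0 0 0 1; 0 0 0 0 0 0 1; 0 0 0 0 0 0 1; 0 0 0 0 0 0 1; 0 0 0 0 0 0 1; 0 0 0 0 0 0 1; 0 0 0 0 0 0 1; 0 0 0 0 0 0 1; 0 0 0 0 0 0 1'
python3 -m creep '0 0 0 0 0 0 1; 0 0 0 0 0 0 1; 0 0 0 0 0 0 1; 0 0 0 0 0 0 1; 0 0 0 0 0 0 1; 0 0 0 0 0 0 1; 0 0 0 0 0 0 1; 0 0 0 0 0 0 1; 0 0 0 0 0 0 1; 0 0 0 0 0 0 1; 0 0 0 0 0 0 1; 0 0 0 0 0 0 1'
python3 -m creep '0 0 0 0 0 0 1; 0 0 0 0 0 0 1; 0 0 0 0 0 0 1; 0 0 0 0 0 0 1; 0 0 0 0 0 0 1; 0 0 0 0 0 0 1'
```

```text
time_s: 4.93
ee_pos: [467.7, -186.9, 122.3]
ee_rot: [-179.6, -0.5, -63.6]
force: [-0.1, 0.6, 0.5]
gripper_width: 0.7
time_s: 5.93
ee_pos: [467.7, -186.9, 122.3]
ee_rot: [-179.6, -0.5, -63.6]
force: [-0.5, 1.0, -0.4]
gripper_width: 0.8
time_s: 6.43
ee_pos: [467.7, -186.9, 122.2]
ee_rot: [-179.6, -0.5, -63.6]
force: [-0.9, -0.6, -0.1]
gripper_width: 0.2
```

The dwell is done. Now I'll rise and cross over clear pad to the cap.

```bash
python3 -m creep '0 0 0.5 0 0 0 1; 0 0 1.2 0 0 0 1; 0 0 1.5 0 0 0 1; 0 0 1.5 0 0 0 1; 0 0 1 0 0 0 1; 0.5 0.5 0.5 0 0 0 1; 1 1 0 0 0 0 1; 1.8 1.8 0 0 0 0 1; 2 2 0 0 0 0 1; 2 2.2 0 0 0 0 1; 2 2.2 0 0 0 0 1; 2 2 0 0 0 0 1'
python3 -m creep '2 2 0 0 0 0 1; 1.8 2 0 0 0 0 1; 1.2 1.4 0 0 0 0 1; 0.6 0.6 0 0 0 0 1; 0 0 0 0 0 0 1; 0 0 0 0 0 0 1'
python3 - <<'E'
from h import *
from workcell import vision,monitor,models
print(monitor.state()['ee_pos'])
f=vision.grab_frame('wrist');cv2.imwrite('pics/wrist3.png',f['img'][:,:,::-1])
for q,z in [('cap_small_top',20),('cap_large_top',22)]:
    for d in models.mark_of('wrist',q): print(q,d['at'],d['confidence'],onz(f,d['at'],z))
E
```

```text
time_s: 7.43
ee_pos: [582.2, -66.3, 190.1]
ee_rot: [-179.6, -0.6, -64.1]
force: [1.0, -0.2, -0.3]
gripper_width: 0.4
time_s: 7.93
ee_pos: [644.4, 4.6, 188.1]
ee_rot: [-179.6, -0.5, -63.7]
force: [0.4, 0.3, -0.0]
gripper_width: 0.3
[644.44511631   4.56495427 188.09144971]
cap_small_top [322.0, 228.4] 0.67 [639.78420707  -3.2288159   20.        ]
```

View pics/wrist3.png

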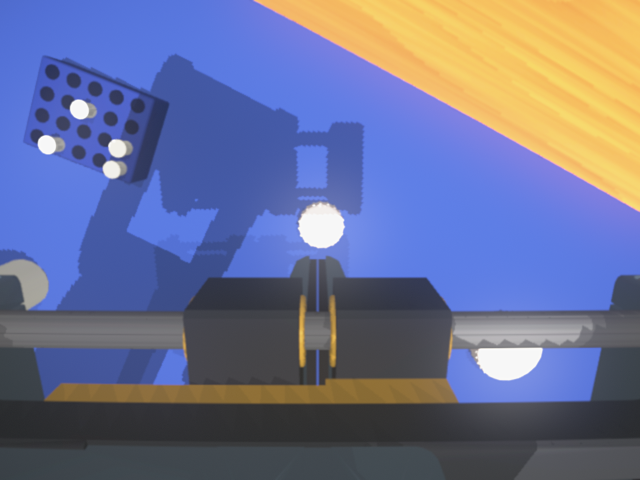

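The wrist view shows the ribbed small cap at (321,226), with the large cap at (507,360) and the rack well clear. The cap comes out near (641,-3). I'll shift by (-3,-7) mm and go down about 137 mm.

```bash
python3 -m creep '-0.3 -0.7 -0.5 0 0 0 1; 0 0 -1.3 0 0 0 1; 0 0 -1.8 0 0 0 1; 0 0 -1.8 0 0 0 1; 0 0 -1.8 0 0 0 1; 0 0 -1.6 0 0 0 1; 0 0 -1.3 0 0 0 1; 0 0 -1 0 0 0 1; 0 0 -0.6 0 0 0 1; 0 0 -0.3 0 0 0 1; 0 0 0 0 0 0 1; 0 0 0 0 0 0 1'
```

```text
time_s: 9.08
ee_pos: [633.3, -18.4, 66.3]
ee_rot: [-179.5, -0.7, -64.6]
force: [0.0, -0.5, 0.4]
gripper_width: 0.5
```

The tool drifted to (633,-18). I'll correct that, aiming for (641,-3,50).

```bash
python3 -m creep '0.4 0.8 -0.2 0 0 0 1; 0.3 0.6 -0.3 0 0 0 1; 0 0 -0.4 0 0 0 1; 0 0 -0.3 0 0 0 1; 0 0 0 0 0 0 1; 0 0 0 0 0 0 1'
```

```text
time_s: 9.58
ee_pos: [643.4, -2.0, 56.0]
ee_rot: [-179.2, -0.9, -64.5]
force: [0.2, 0.0, -0.5]
gripper_width: 0.4
```

```bash
python3 -m creep '-0.1 -0.1 -0.3 0 0 0 1; 0 0 -0.2 0 0 0 1; 0 0 0 0 0 0 1; 0 0 0 0 0 0 1; 0 0 0 0 0 0 1; 0 0 0 0 0 0 1; 0 0 0 0 0 0 1; 0 0 0 0 0 0 1; 0 0 0 0 0 0 1; 0 0 0 0 0 0 1; 0 0 0 0 0 0 1; 0 0 0 0 0 0 1'
python3 - <<'E'
from h import *
from workcell import vision,monitor,models
print(monitor.state()['ee_pos'])
for c in ['wrist','scene']:
    f=vision.grab_frame(c);cv2.imwrite(f'pics/{c}4.png',f['img'][:,:,::-1])
E
```

```text
time_s: 10.58
ee_pos: [642.3, -3.7, 50.8]
ee_rot: [-179.2, -0.9, -64.5]
force: [-0.1, 0.1, -0.0]
gripper_width: 0.5
[642.26574883  -3.70279961  50.83725813]
```

View pics/scene4.png

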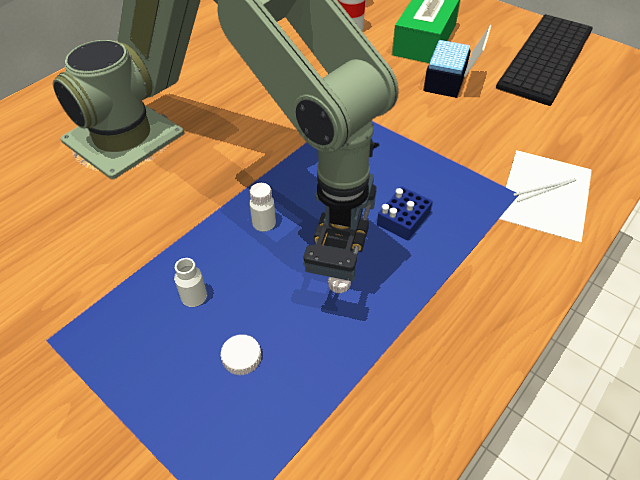

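View pics/wrist4.png

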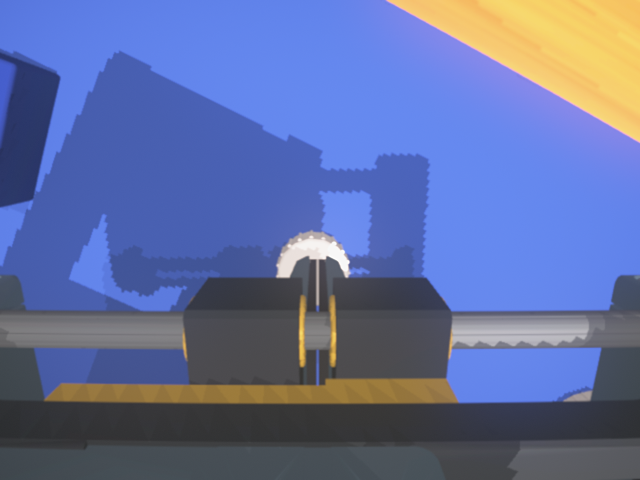

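The wrist view shows the tips over the cap, centred at column 315. In the scene view the cap is still at (340,283) and the other things in view haven't moved. I'll complete the dwell with plenty of margin.

```bash
python3 -m creep '0 0 0 0 0 0 1; 0 0 0 0 0 0 1; 0 0 0 0 0 0 1; 0 0 0 0 0 0 1; 0 0 0 0 0 0 1; 0 0 0 0 0 0 1; 0 0 0 0 0 0 1; 0 0 0 0 0 0 1; 0 0 0 0 0 0 1; 0 0 0 0 0 0 1; 0 0 0 0 0 0 1; 0 0 0 0 0 0 1'
python3 -m creep '0 0 0 0 0 0 1; 0 0 0 0 0 0 1; 0 0 0 0 0 0 1; 0 0 0 0 0 0 1; 0 0 0 0 0 0 1; 0 0 0 0 0 0 1; 0 0 0 0 0 0 1; 0 0 0 0 0 0 1; 0 0 0 0 0 0 1; 0 0 0 0 0 0 1; 0 0 0 0 0 0 1; 0 0 0 0 0 0 1'
python3 - <<'E'
from workcell import job,monitor
print(monitor.state()['ee_pos'],monitor.state()['force']); print(job.job_done())
E
```

```text
time_s: 11.68
ee_pos: [642.3, -3.7, 50.8]
ee_rot: [-179.2, -0.9, -64.5]
force: [0.4, -0.3, -0.4]
gripper_width: 0.6
time_s: 12.68
ee_pos: [642.2, -3.7, 50.8]
ee_rot: [-179.2, -0.9, -64.5]
force: [0.4, -0.2, -0.3]
gripper_width: 0.3
[642.24760128  -3.67738817  50.7906441 ] [ 0.35129247 -0.17861313 -0.287612  ]
the job is handed in; nothing more can be done
None
```

I pointed at the open bottle and then at the fitting cap, and handed the job in at about 12.7 s with the arm still over the cap. The hand-in gives no verdict.

- **Open bottle:** with the gripper shut, the fingertips held about 30 mm above the mouth, within roughly 4 mm of its centre, for about 2.5 s.
- **Fitting cap:** I crossed to it high over clear pad, then held about 31 mm above its top, within roughly 3 mm of its centre, for about 3 s.
- **Contact and movement:** the force reading stayed at noise level, about 1 N or less per axis, which is too coarse to confirm the 0.3 N contact limit. In the last pictures everything in view was where it began. The arm hid closed bottle b in the final scene picture, so I did not check that bottle at the end.
- **Disagreements:** the cameras differed by 3–5 mm on the open bottle and the cap. The descent to the cap also drifted about 17 mm sideways, and I corrected it before the dwell.

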